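# Release the crumb tray of the loaf slicer with its pin

### The job

The crumb tray of the loaf slicer is latched shut. Take the red-handled pin out of its wooden stand, feel down through the red-ringed hole in the slicer's top and press the hidden spring catch gently (never more than 20 N), keeping it pressed until the tray has slid fully out by itself; then put the pin back fully home in its stand and let go. Do not touch the slicer or its tray with the hand, and leave the loaf on the slicer, the jar and the brush where they are.

Things in the scene. Friction and masses are not known exactly. Their poses are not given: they have to be found in the camera images.
- slicer: Grey loaf slicer, fixed: base 260 (x) by 380 (y) by 120 mm high, origin at the centre of its underside. +y end: white motor tower, 100 mm long in y, 240 mm high in all. Middle: wooden slat deck at height 120 mm with a loaf. -y end: flat aluminium strip 100 mm long in y, at 120 mm, with the red-ringed hole; the crumb tray comes out below it, towards -y.
- release_hole (a point): Centre of the mouth of the access hole, in the strip's upper face at height 120 mm, at (-70, -140) mm in the slicer's x, y; z up. Round, 12 mm in diameter, 1.5 mm chamfer, plate 12 mm thick, marked by a red ring 32 mm across, 1 mm proud (look only).
- catch_top (a point): Point on the hole's axis 20 mm below its mouth: the highest place of the hidden spring catch, a flat disc wider than the hole. Its face rests 20 to 42 mm below the mouth, differently each time (this point does not show it). It pushes up with 3 N at first and 0.5 N more per mm; pressed 5 mm it frees the tray, at 8 mm it stops dead. It springs back when let go.
- crumb_tray (a joint): How far the crumb tray stands out of the slicer's -y end, m: 0 latched shut, 0.045 fully out. While the catch is held down a damped spring of 3 to 6 N drives it out in about 2 s. If the catch is let up before the tray is about 25 mm out, it holds the tray again in the next notch and must be pressed again. Shut, it cannot be pulled open.
- tray_front (a point): Centre of the outer face of the tray's steel front panel (220 mm wide, 64 mm high, centre 44 mm above the table, with a small black lip 15 mm deep near its top).
- stand: Wooden block 70 x 70 x 85 mm high, fixed to the table, that holds the pin; origin at the centre of its underside. It and the jar may swap places.
- stand_hole (a point): Centre of the mouth of the stand's hole, in its upper face at height 85 mm: round, 12 mm in diameter, 1.5 mm chamfer, 78 mm deep; z up.
- pin: Release pin, about 100 g, upright in the stand: steel shank 8 mm in diameter, 75 mm long, with a tapered nose (4 mm across at the end, full width 5 mm up); above it a round red handle 20 mm in diameter, 45 mm long, whose lower face (the shoulder) rests on the stand. Origin at the nose tip, z along the pin to the handle; shoulder at z = 75 mm, top at 120 mm.
- pin_handle (a point): Point on the pin's axis inside the red handle, 100 mm above the nose tip, 25 mm above the shoulder: where to grip it.
- loaf: Brown loaf 220 mm long, 90 mm across, lying along x on the slicer's slatted deck; origin at the centre of its underside. To be left alone.
- jar: Glass jar, 84 mm in diameter, 90 mm high, near the stand; origin at the centre of its underside. To be left alone.
- brush: Pastry brush 200 mm long lying on the table at the right, origin underneath its middle. To be left alone.
There are look-alikes about, which are no part of the job. What is shaped like the pin but purple is not meant. What is shaped like the stand but purple or yellow is not meant.

How it is judged (in metres and radians):
On the way, in this order (a step that is already met when the one before it is completed fails the run):
1. the pin is drawn out of its stand (z of pin in the frame of stand_hole above 0.005 m), for 0.1 s.
2. with the pin's nose in the release hole, the tray comes out at least 25 mm (value of joint crumb_tray above 0.025 m and z of pin in the frame of release_hole below -0.012 m and horizontal distance between pin and release_hole below 0.012 m), for 0.05 s.
At the end, for the whole second after the job is handed in: The tray stands at least 38 mm out, and the pin stands in its stand again, upright within 0.12 rad, its nose at least 70 mm below the hole's mouth (the shoulder within 5 mm of the stand's top), at rest and released (value of joint crumb_tray above 0.038 m and horizontal distance between pin and stand_hole below 0.008 m and z of pin in the frame of stand_hole below -0.07 m and angle between pin's own z axis and vertical below 0.12 rad and linear speed of pin below 0.03 m/s); the robot touches nothing.
It fails at once if the pin presses on the slicer or its catch with more than 20 N (contact force between pin and slicer above 20 N).
It fails at once if the hand or arm presses on the slicer or its tray with more than 3 N (contact force between any of the fingers, the arm and slicer above 3 N).
It fails at once if the loaf, jar or brush is moved by more than 25 mm (distance of any of loaf, jar, brush from where it was at the start of the episode above 0.025 m).
It also fails if it takes over 58 s, if anything falls off the work surface, if the arm or the gripper's body presses on something with over 40 N, if the wrist force passes 120 N, or if a joint passes its speed limit or range.

### The arm

A 6-joint arm with a two-finger parallel gripper is mounted at the origin on the work surface. World frame = base frame: x ahead of the robot, y to its left, z up, the work surface at z = 0. Lengths are in mm, angles in degrees, forces in N, time in s.
With the tool pointing down it reaches from about 275 to 750 mm from the base axis. Payload 10.2 kg.
Tool frame: the origin (TCP) lies midway between the tips of the shut fingers; the grasp point (between the pads) lies 19 mm behind it; z points along the fingers, y is the line along which they close (so a half turn about z gives the same grasp; the last joint's range is limited). The gripper opens to 85 mm and grips with 20 to 120 N. Pads are 22 mm wide; open, the fingers measure 114 mm over their backs; the gripper's body (76 mm by 85 mm) begins 54 mm behind the grasp point. The pads swing forward as they close: fully open they stand 13 mm farther back than shut.
Start: joints at [61.685, 17.928, 85.812, -0, 76.261, -12.8], TCP at [140.451, 505.87, 231.294] pointing down, gripper open.
Joint ranges: [-168.41, 168.41], [-55.51, 124.54], [10.69, 146.95], [-70.63, 250.63], [1, 178], [-165.06, 165.06]. Speed limits (degrees/s): [136.94, 136.94, 172.46, 180, 180, 180].

### API

Orientations are given as a 3x3 rotation matrix whose columns are the frame's x, y, z axes.
In Python, from rig import env gives the robot as it stands. Calls block until the motion is done:
- env.move_pose(position, orientation): joint-space move of the TCP to a pose.
- env.move_l(position, v=150, rotation=None): straight line of the TCP; rotation=None keeps the orientation; v is the mean speed in mm/s.
- env.goto_joints(angles): joint-space move.
- env.ungrasp() and env.grasp(): open the fingers fully, or close them until they stop; the grip force is fixed at half the most.
- env.wait(seconds).
- env.solve_ik(position, orientation): joint angles nearest the present ones, or None.
- env.state(): the state.
- env.read_camera(name): name is "scene" or "top"; returns a dict with "img" (420x560x3 uint8, red, green, blue), "fov_y" (degrees; the focal length in pixels is half the picture's height over the tangent of half this angle, whatever the lens; pixels are square), "cx", "cy" (the principal point, pixels), "k1" (the pictures are not rectified: a ray, as slopes to the right and down, at radius r is drawn at 1 + k1 r^2 times it, then the intrinsics apply), "extrinsics" (4x4, takes a point from world to camera coordinates). Camera axes: x right, y down, z forward; pixel columns grow to the right and rows downward; lengths in mm; the calibration is good to about 2 mm. A picture is of the moment at which its call begins. There is no depth.
A pose or a line that the arm cannot do raises env.PlanningError and nothing moves.
- env.sign_off(): hands the job in; it is judged then, once.
The state is a dict: "clock": time; "joint_pos": joint angles; "joint_velocities": joint speeds; "joint_efforts": joint torques, N m; "tool_pos": TCP position; "ee_rot": TCP orientation; "force": force on the tool from outside, world axes, zero at the start; "torque": the same for the moment, N m; "grip_width": opening from 0.0 (shut) to 1.0 (fully open); "grip_force": force on a finger pad.
Only numpy, scipy, OpenCV 4.12 (cv2) and the standard library are available. Lean on these libraries where they do the work, as an engineer would, in place of code of your own. Each camera call takes 0.05 s, during which the arm holds its last target. There are 200 camera calls.

## Working session

There is one attempt and no reset: what is moved stays moved. The work goes in short steps, each a Python script; the robot and the scene stay as the last script left them, time stands still between calls to the robot, and variables do not carry over. Pictures are saved under pics/ and viewed, at most 12 in all, crops included, and the job is handed in when it is done.

```bash
ls; mkdir -p pics
python3 - <<'E'
from rig import env
import cv2
for n in("scene","top"):
    c=env.read_camera(n); cv2.imwrite(f"pics/{n}0.png",c["img"][:,:,::-1]); print(n,c["fov_y"],c["cx"],c["cy"],c["k1"],c["extrinsics"].tolist() if hasattr(c["extrinsics"],'tolist') else c["extrinsics"])
s=env.state();print(s)
E
```

```text
pics
scene 42.3652161420623 276.348268405194 208.09801135017892 0.04649360898854092 [[0.3916149761318577, 0.9199912327129169, 0.015932426074256746, -71.95544078019356], [0.5590968497401875, -0.22416852564404102, -0.7982225157944213, -224.67146974214575], [-0.7307861678219166, 0.32150366069757896, -0.6021519518179885, 1660.168585917768], [0.0, 0.0, 0.0, 1.0]]
top 55.71149564162116 276.1423485137336 211.400796795248 -0.11286846448119585 [[0.02312326107953355, -0.9996862640431081, 0.009627475296284042, -154.28630357973083], [-0.9957127190475316, -0.023891940020005595, -0.08936082099584482, 498.1625365945879], [0.08956280435548397, -0.007519886010657544, -0.995952787731611, 1219.7446054632514], [0.0, 0.0, 0.0, 1.0]]
{'clock': 0.1, 'joint_pos': array([ 6.16841356e+01,  1.79549321e+01,  8.58503416e+01, -3.65934234e-05,
        7.62612840e+01, -1.28005366e+01]), 'joint_velocities': array([-0.02810083, -0.12393602, -0.17650763, -0.16323134,  0.02253399,
        0.00262148]), 'joint_efforts': array([ 2.37209650e-03, -4.12897003e+01, -2.60141999e+01, -1.81424957e-04,
        3.06604386e-03, -1.08574773e-05]), 'tool_pos': array([140.33795826, 505.64966697, 230.79947045]), 'ee_rot': array([[-9.63558897e-01,  2.67495699e-01, -5.50461217e-04],
       [ 2.67496142e-01,  9.63558388e-01, -1.02294760e-03],
       [ 2.56767440e-04, -1.13291651e-03, -9.99999325e-01]]), 'force': array([-0.22726711,  0.02928519, -0.1950551 ]), 'torque': array([ 0.00761913, -0.03140553, -0.00826857]), 'grip_force': 0.0, 'grip_width': 0.9980918758608196}
```

View pics/scene0.png

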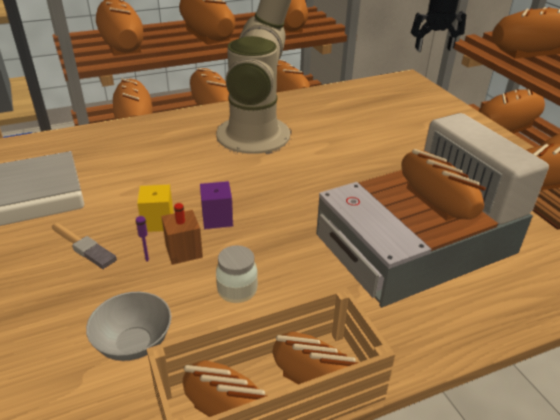

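View pics/top0.png

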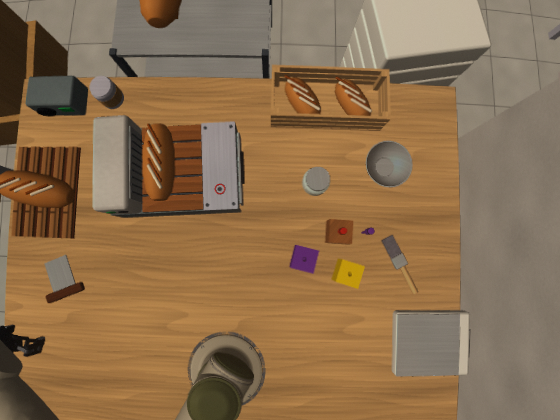

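Scene: the pin's red top is at (180,208), the brown stand at (182,237), and the red ring at (353,201). Top: the pin is at (342,231), the ring at (220,188). A purple pin stands beside the stand at (369,231), so I will close the fingers along world x.

```bash
cat > h.py <<'E'
import numpy as np, cv2
from rig import env
def ray(c,u,v):
    f=210/np.tan(np.radians(c["fov_y"]/2)); K=np.array([[f,0,c["cx"]],[0,f,c["cy"]],[0,0,1.]])
    p=cv2.undistortPoints(np.array([[[u,v]]],float),K,np.array([c["k1"],0,0,0.]),None,None,None) if False else cv2.undistortPoints(np.array([[[u,v]]],float),K,np.array([c["k1"],0,0,0.]))
    d=np.array([*p[0,0],1]); E=np.array(c["extrinsics"]); R,t=E[:3,:3],E[:3,3]
    d=R.T@d; return -R.T@t, d/np.linalg.norm(d)
def plane(c,u,v,z):
    o,d=ray(c,u,v); return o+d*(z-o[2])/d[2]
def tri(r1,r2):
    (a,d),(b,e)=r1,r2; s=np.linalg.lstsq(np.c_[d,-e],b-a,rcond=None)[0]
    p,q=a+d*s[0],b+e*s[1]; return (p+q)/2,np.linalg.norm(p-q)
def mask(img,h0,h1,smin=140,vmin=60):
    H=cv2.cvtColor(img,cv2.COLOR_RGB2HSV); h=H[...,0].astype(int)
    hm=(h>=h0)&(h<=h1) if h0<h1 else (h>=h0)|(h<=h1)
    return (hm&(H[...,1]>=smin)&(H[...,2]>=vmin)).astype(np.uint8)
def blobs(m,roi,amin=8):
    u0,u1,v0,v1=roi; z=np.zeros_like(m); z[v0:v1,u0:u1]=m[v0:v1,u0:u1]
    n,l,s,c=cv2.connectedComponentsWithStats(z); return [(s[i].tolist(),c[i].round(2).tolist()) for i in range(1,n) if s[i,4]>=amin]
E
python3 - <<'E'
from h import *
C={n:env.read_camera(n) for n in("scene","top")}
for n,rois in(("scene",[(165,195,195,230),(335,370,188,215)]),("top",[(328,360,215,250),(208,232,176,200)])):
    m=mask(C[n]["img"],172,4,150,60)
    for r in rois: print(n,blobs(m,r))
    mp=mask(C[n]["img"],125,165,80,30); print("purple",blobs(mp,(130,152,210,265) if n=="scene" else (355,382,220,242)))
    br=mask(C[n]["img"],3,14,120,40); print("brown",blobs(br,(158,206,200,265) if n=="scene" else (320,360,212,250),60))
u=lambda n,x:C[n]["img"][x[1],x[0]]
print(u("scene",(180,208)),u("top",(343,231)),u("top",(333,238)),u("top",(369,231)))
a=np.hstack([cv2.resize(C["scene"]["img"][190:270,125:205],None,fx=5,fy=5),cv2.resize(C["top"]["img"][200:280,310:390],None,fx=5,fy=5)])
cv2.imwrite("pics/z1.png",a[:,:,::-1])
E
```

```text
scene [([175, 204, 7, 5, 30], [178.27, 206.17]), ([177, 212, 7, 11, 65], [179.89, 216.95])]
scene []
purple [([136, 217, 9, 7, 48], [140.12, 219.73]), ([138, 224, 10, 36, 133], [142.94, 235.95])]
brown [([162, 202, 41, 62, 1761], [182.12, 234.76])]
top [([339, 228, 8, 6, 39], [342.44, 230.56])]
top [([215, 184, 10, 7, 16], [218.44, 185.81]), ([216, 189, 9, 5, 12], [220.75, 192.0])]
purple [([362, 228, 12, 6, 52], [368.62, 230.73])]
brown [([325, 219, 29, 26, 638], [338.68, 231.26])]
[132  33  19] [158  31  20] [121  70  33] [ 94  43 105]
```

View pics/z1.png

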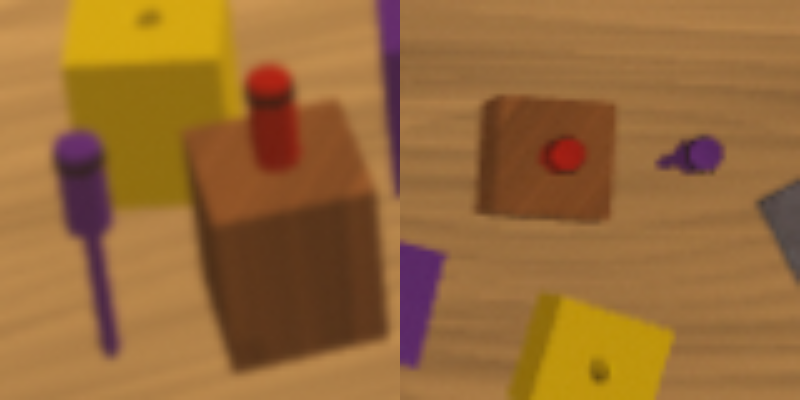

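The crop (5x) shows the red pin upright in the brown stand: handle top at about (179,206) in scene and (344,230.8) in top; stand top face centred at about (341,231.8) in top. The purple pin is clear of it.

Run:
```python
from h import *
C={n:env.read_camera(n) for n in("scene","top")}
s,t=C["scene"],C["top"]
print("pin top plane130",plane(s,179,206,130),plane(t,344,230.8,130),tri(ray(s,179,206),ray(t,344,230.8)))
print("stand top85",plane(t,341,231.8,85))
# scene stand top face corners: (185,130),(338,100),(375,192),(215,222) in crop
print("stand scene",plane(s,125+278/5,190+161/5,85))
print("purple top, z120",plane(t,310+306/5,200+154/5,120),plane(s,125+79/5,190+148/5,120))
for n,r in(("scene",(335,372,185,217)),("top",(206,234,174,204))):
    i=C[n]["img"].astype(int); m=((i[...,0]-(i[...,1]+i[...,2])/2)>22).astype(np.uint8)
    z=np.zeros_like(m); z[r[2]:r[3],r[0]:r[1]]=m[r[2]:r[3],r[0]:r[1]]
    p=cv2.findNonZero(z); e=cv2.fitEllipse(cv2.convexHull(p)); print(n,len(p),e)
    c=e[0]; print(plane(C[n],*c,121)); 
    globals()[n+"r"]=ray(C[n],*c)
print(tri(scener,topr))
b=np.hstack([cv2.resize(s["img"][180:220,333:373],None,fx=10,fy=10),cv2.resize(t["img"][168:208,200:240],None,fx=10,fy=10)])
cv2.imwrite("pics/z2.png",b[:,:,::-1])
```

```text
pin top plane130 [ 444.32265302 -337.15716557  130.        ] [ 441.01015083 -337.00221095  130.        ] (array([ 441.23199499, -336.97762672,  127.84649886]), np.float64(0.8521130792631678))
stand top85 [ 439.85879902 -336.15573621   85.        ]
stand scene [ 442.62750291 -337.39803444   85.        ]
purple top, z120 [ 443.14649182 -418.3388436   120.        ] [ 447.54798615 -419.61514646  120.        ]
scene 245 ((353.25042724609375, 187.39898681640625), (34.506595611572266, 39.21146774291992), 136.32568359375)
[510.10424902  48.54370914 121.        ]
top 61 ((219.30538940429688, 188.4561004638672), (10.750575065612793, 11.704021453857422), 57.26026153564453)
[555.66183966  24.50139055 121.        ]
(array([551.12879372,  20.53574644, 154.66364634]), np.float64(1.5215993393768066))
```

View pics/z2.png

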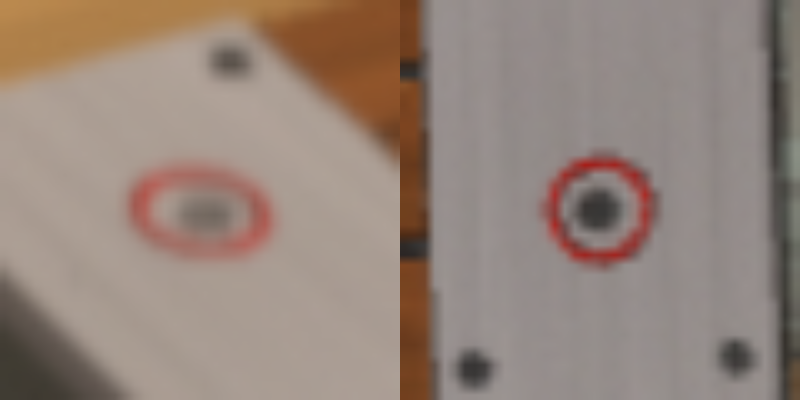

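The ring is clear in both views: centre (219.4,188.5) in top and (352.6,200.6) in scene. The earlier scene fit was polluted by the deck, so I will recompute it, check reachability and go above the pin.

Run:
```python
from h import *
s,t=env.read_camera("scene"),env.read_camera("top")
print(plane(s,352.6,200.6,121),plane(t,219.4,188.5,121),tri(ray(s,352.6,200.6),ray(t,219.4,188.5)))
print("pin",plane(s,178.6,205.6,130),plane(t,343.6,230.4,130),"stand",plane(t,340.6,231.4,85))
R1=np.array([[0,1,0],[1,0,0],[0,0,-1.]]);R2=R1.copy();R2[:,:2]*=-1
for R in(R1,R2):
    for p in((442,-336,93),(442,-336,300),(555,24,300),(555,24,150)):
        q=env.solve_ik(p,R); print(p,None if q is None else np.round(q,1))
p=env.state()["tool_pos"]
env.move_l([p[0],p[1]-60,330])
print(env.state()["clock"],env.state()["tool_pos"])
```

```text
[554.02887598  22.0502675  121.        ] [555.53961841  24.22142059 121.        ] (array([554.88273812,  22.98435636, 121.49803044]), np.float64(2.567941647986439))
pin [ 442.63328856 -337.57119734  130.        ] [ 442.12940886 -335.8378764   130.        ] stand [ 441.02178471 -334.9457071    85.        ]
(442, -336, 93) [-49.3  29.9  90.3  -0.   59.8 -49.3]
(442, -336, 300) [-49.3  19.7  73.2  -0.   87.1 -49.3]
(555, 24, 300) [-9.6 19.7 73.2 -0.  87.1 -9.6]
(555, 24, 150) [-9.6 26.  86.9 -0.  67.1 -9.6]
(442, -336, 93) [-49.3  29.9  90.3  -0.   59.8 130.7]
(442, -336, 300) [-49.3  19.7  73.2  -0.   87.1 130.7]
(555, 24, 300) None
(555, 24, 150) None
1.3167 [140.32547141 445.81957413 329.20106333]
```

Run:
```python
from h import *
R1=np.array([[0,1,0],[1,0,0],[0,0,-1.]])
env.move_pose([442,-336.5,230],R1)
env.move_l([442,-336.5,160])
c=env.read_camera("scene");t=env.read_camera("top")
print(env.state()["clock"],env.state()["tool_pos"])
a=np.hstack([cv2.resize(c["img"][130:260,100:230],None,fx=3,fy=3),cv2.resize(t["img"][170:300,280:410],None,fx=3,fy=3)])
cv2.imwrite("pics/z3.png",a[:,:,::-1])
```

```text
5.0 [ 442.45903755 -336.88762327  161.27436723]
```

View pics/z3.png

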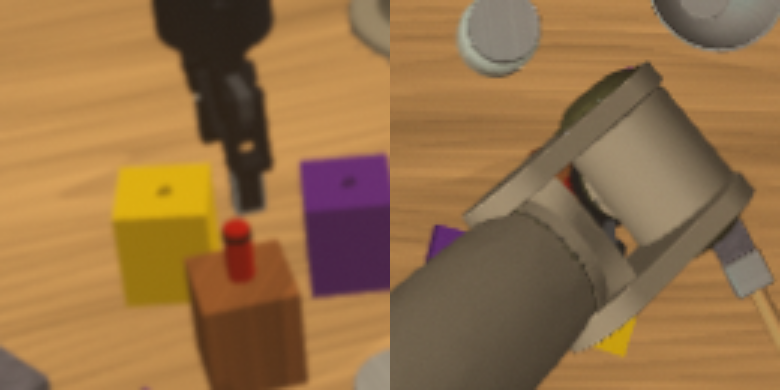

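The scene crop shows the near finger just above and behind the red handle (handle at crop (237,235), fingertip at about (248,205)). I will check that against the projected fingertip.

Run:
```python
from h import *
c=env.read_camera("scene")
E=np.array(c["extrinsics"]);f=210/np.tan(np.radians(c["fov_y"]/2));K=np.array([[f,0,c["cx"]],[0,f,c["cy"]],[0,0,1.]])
P=np.array([[442.5+x,-336.9+y,z] for x in(44,57) for y in(-11,11) for z in(174,)]+[[442.4,-336.5,130]],float)
q=cv2.projectPoints(P,cv2.Rodrigues(E[:3,:3])[0],E[:3,3],K,np.array([c["k1"],0,0,0]))[0][:,0]
print(((q-[100,130]+.5)*3-.5).round(0))
```

```text
[[233. 215.]
 [265. 208.]
 [238. 226.]
 [270. 218.]
 [238. 227.]]
```

Prediction (233–270) matches the observed tip (232–265), so I will grasp.

Run:
```python
from h import *
def pr(m): s=env.state(); print(m,round(s["clock"],2),s["tool_pos"].round(1),s["force"].round(1),round(s["grip_width"],3),round(s["grip_force"],1))
pr("0"); env.move_l([442.2,-336.5,93],v=60); pr("down")
env.grasp(); pr("grasp"); env.wait(.2); pr("g2")
x,y,z=env.state()["tool_pos"]
env.move_l([442.2,-336.5,130],v=60); pr("up")
env.move_l([442.2,-336.5,250],v=120); pr("up2")
t=env.read_camera("scene"); cv2.imwrite("pics/s4.png",cv2.resize(t["img"][80:260,80:260],None,fx=3,fy=3)[:,:,::-1])
```

```text
0 5.05 [ 442.4 -336.8  161.2] [0.2 0.3 0.1] 1.005 0.0
down 6.32 [ 442.4 -336.7   93.4] [-0.1 -0.2  0.1] 1.002 0.0
grasp 6.94 [ 442.3 -336.6   93.2] [-0.6 -0.2  2.8] 0.214 58.5
g2 7.14 [ 442.2 -336.6   93.2] [-0.5  0.2  3.4] 0.216 58.5
up 7.91 [ 442.1 -336.4  129.8] [ 0.6  0.2 -0.1] 0.221 58.5
up2 9.06 [ 442.  -336.3  249.2] [-0.9 -0.1 -1.3] 0.22 58.5
```

View pics/s4.png

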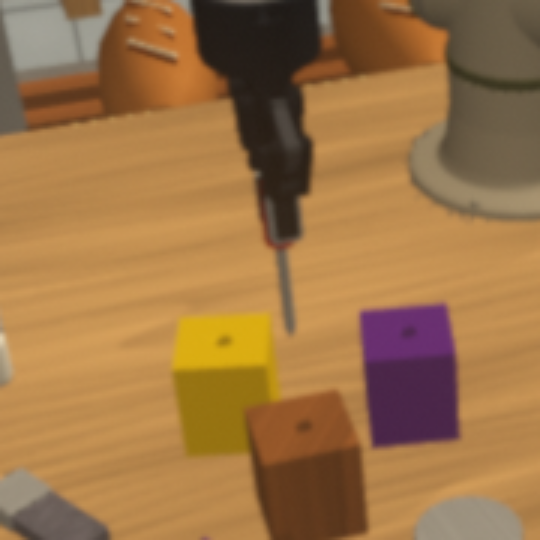

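The pin is held, shank down with its tip at full-picture (177.0,190.3); the now-empty stand hole shows at (181.3,221.7). I will compare both by ray casting.

Run:
```python
from h import *
c=env.read_camera("scene")
print("hole",plane(c,181.3,221.7,85),"tip",plane(c,177.0,190.3,166), "shank top", plane(c,(280.5)/3-.5+80,(248.5)/3-.5+80,240))
p=env.state()["tool_pos"];print(p)
R1=np.array([[0,1,0],[1,0,0],[0,0,-1.]])
env.move_pose([555,23.2,245],R1); 
env.move_l([555,23.2,215],v=80); print(env.state()["tool_pos"],env.state()["force"],env.state()["clock"])
c=env.read_camera("scene");t=env.read_camera("top")
a=np.hstack([cv2.resize(c["img"][120:220,300:400],None,fx=4,fy=4),cv2.resize(t["img"][140:240,170:270],None,fx=4,fy=4)])
cv2.imwrite("pics/z5.png",a[:,:,::-1])
```

```text
hole [ 441.49684257 -335.54256503   85.        ] tip [ 437.62657379 -336.226818    166.        ] shank top [ 445.52179326 -339.23213476  240.        ]
[ 442.04565064 -336.32845862  249.26692074]
[555.11906474  22.91351205 215.19340102] [-0.3599584   0.2385823   0.29539511] 11.0917
```

View pics/z5.png

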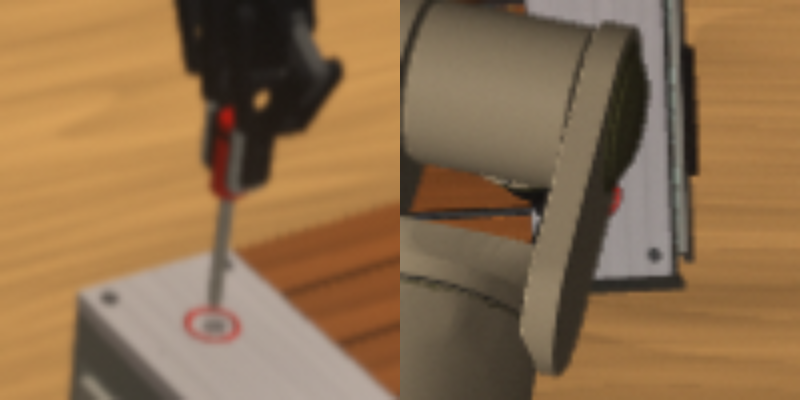

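The scene crop shows the pin tip at full-picture (353.1,196.6), just above the ring centre (352.6,200.6). I will check tilt and offset numerically.

Run:
```python
from h import *
c=env.read_camera("scene"); s=env.state(); print(s["tool_pos"],s["ee_rot"].round(3).tolist())
E=np.array(c["extrinsics"]);f=210/np.tan(np.radians(c["fov_y"]/2));K=np.array([[f,0,c["cx"]],[0,f,c["cy"]],[0,0,1.]])
x,y,z=s["tool_pos"]
P=np.array([[x,y,z-83.2+h] for h in(0,20,40,60,70)]+[[554.9,23.,121]],float)
q=cv2.projectPoints(P,cv2.Rodrigues(E[:3,:3])[0],E[:3,3],K,np.array([c["k1"],0,0,0]))[0][:,0]
print(q.round(1).tolist())
g=cv2.cvtColor(c["img"],cv2.COLOR_RGB2GRAY)[:,340:366].astype(int)
for v in range(168,204,4): print(v,g[v].tolist())
print(plane(c,353.1,196.6,132),plane(c,352.55,200.6,121))
```

```text
[555.25905429  23.09389213 215.60002971] [[0.0, 1.0, 0.001], [1.0, -0.0, -0.0], [-0.0, 0.001, -1.0]]
[[353.8, 196.6], [354.8, 189.1], [355.7, 181.4], [356.7, 173.5], [357.2, 169.6], [353.2, 200.7]]
168 [150, 151, 150, 150, 149, 149, 149, 149, 149, 150, 150, 150, 142, 118, 84, 62, 59, 65, 78, 92, 103, 123, 135, 143, 148, 152]
172 [157, 157, 157, 156, 156, 156, 156, 154, 154, 153, 152, 151, 149, 143, 122, 95, 92, 99, 119, 136, 140, 138, 139, 138, 138, 137]
176 [146, 145, 145, 144, 143, 142, 143, 143, 144, 144, 144, 144, 144, 133, 104, 91, 93, 106, 133, 140, 141, 140, 139, 140, 138, 139]
180 [144, 142, 142, 141, 140, 139, 139, 139, 139, 139, 140, 139, 133, 114, 94, 92, 99, 120, 134, 136, 136, 135, 129, 126, 123, 117]
184 [139, 141, 141, 142, 145, 148, 151, 156, 161, 164, 167, 167, 153, 114, 94, 93, 108, 140, 152, 138, 116, 99, 95, 94, 94, 93]
188 [166, 168, 168, 168, 167, 168, 168, 169, 168, 169, 168, 162, 137, 101, 94, 105, 133, 157, 164, 168, 169, 168, 161, 146, 122, 105]
192 [168, 166, 166, 165, 166, 168, 168, 166, 166, 167, 166, 153, 114, 95, 97, 119, 156, 168, 170, 170, 170, 169, 167, 167, 169, 169]
196 [166, 167, 168, 168, 167, 165, 163, 162, 159, 152, 147, 139, 115, 98, 109, 139, 158, 165, 166, 166, 166, 167, 169, 169, 170, 169]
200 [166, 164, 163, 164, 162, 150, 113, 123, 154, 164, 155, 136, 125, 120, 121, 128, 142, 139, 113, 126, 156, 165, 165, 165, 165, 165]
[554.24526547  21.90488375 132.        ] [553.98800757  21.9482451  121.        ]
```

The tip lies over the ring centre within 0.3 mm and tilt is about 1°. I will descend with force checks.

Run:
```python
from h import *
def F(n=4):
    a=[]
    for _ in range(n): env.wait(.02); a.append(env.state()["force"])
    return np.mean(a,0)
b=F(6); print("base",b,env.state()["clock"]); X,Y=554.9,23.1
z=210.; hit=None
while z>152:
    z-= 1.0 
    env.move_l([X,Y,z],v=20); f=F()-b; s=env.state()
    print(round(s["clock"],2),s["tool_pos"].round(1),f.round(1))
    if hit is None and f[2]>2.2:
        if z>190 or np.hypot(*f[:2])>5: print("early contact"); break
        hit=z
    if f[2]>9 or np.linalg.norm(f)>12: print("STOP"); break
    if hit and hit-z>=6: print("pressed",hit); break
```

```text
base [ 0.01115439  0.24627349 -0.79052796] 11.3417
11.86 [554.9  23.1 209. ] [-0.5 -0.5  0. ]
12.18 [554.9  23.1 208. ] [0.1 0.1 0. ]
12.49 [554.9  23.1 207. ] [-0.  -0.5 -0.2]
12.81 [554.9  23.1 206. ] [-0.3  0.5  0.3]
13.12 [554.9  23.1 205. ] [-0.3 -0.3  0.4]
13.44 [554.9  23.1 204. ] [-0.3 -0.3 -0.3]
13.76 [554.9  23.1 203. ] [-0.5 -0.3  0.2]
14.07 [554.9  23.1 202. ] [-0.1 -0.3 -0.3]
14.39 [554.9  23.1 200.9] [-0.5 -0.4 -0.1]
14.71 [554.9  23.1 200. ] [ 0.3 -0.4 -0.3]
15.03 [554.9  23.1 199. ] [ 0.3 -0.7 -0. ]
15.34 [554.9  23.1 198. ] [-0.3  0.1 -0.2]
15.66 [554.9  23.1 197. ] [-0.1 -0.5 -0.1]
15.97 [554.9  23.1 196. ] [ 0.  -0.4 -0.1]
16.29 [554.9  23.1 195. ] [0.4 0.1 0.1]
16.61 [554.9  23.1 194. ] [-0.3 -0.6 -0.5]
16.93 [554.9  23.1 193. ] [ 0.1 -0.4  0.5]
17.24 [554.9  23.1 192. ] [ 0.2  0.2 -0.2]
17.56 [554.9  23.1 191. ] [ 0.1 -1.  -0.1]
17.88 [554.9  23.1 190. ] [ 0.1 -0.7  0.3]
18.19 [554.9  23.1 189. ] [-0.2 -0.4  0.3]
18.51 [554.9  23.1 188. ] [-0.3 -0.1 -0.4]
18.82 [554.9  23.1 187. ] [ 0.3 -0.5 -0.3]
19.14 [554.9  23.1 186. ] [-0.1 -0.3 -0.2]
19.46 [554.9  23.1 185.
[... 451 characters left out ...]
2.94 [554.9  23.1 174. ] [-0.2 -0.3 -0.1]
23.26 [554.9  23.1 173. ] [ 0.2 -0.1  0.1]
23.57 [554.9  23.1 172. ] [-0.2 -0.1 -0.3]
23.89 [554.9  23.1 171. ] [ 0.3 -0.  -0.3]
24.21 [554.9  23.1 170. ] [ 0.3 -0.2 -0.2]
24.52 [554.9  23.1 169. ] [-0.2 -0.  -0.3]
24.84 [554.9  23.1 168. ] [-0.3 -0.5 -0.1]
25.16 [554.9  23.1 167. ] [-0.  -0.1 -0.2]
25.48 [554.9  23.1 166. ] [ 0.1 -0.2  0.2]
25.79 [555.   23.1 165.3] [-0.5 -0.4  3.6]
26.11 [555.   23.1 164.2] [-0.7 -0.   5.9]
26.43 [555.   23.1 163.1] [-0.6 -0.1  5.9]
26.74 [555.   23.1 162.2] [-0.5 -0.8  5.9]
27.06 [555.   23.1 161.2] [-0.4 -0.5  5.9]
27.38 [555.   23.1 160. ] [ 0.2 -0.4  5.2]
27.69 [555.   23.1 159. ] [ 0.1 -0.2  5.6]
pressed 165.0
```

Contact came about 38 mm below the mouth, within the stated 20–42 mm. The flat 5.9 N is odd, so I will look for tray motion or slip of the pin.

Run:
```python
from h import *
c=env.read_camera("scene");t=env.read_camera("top"); s=env.state(); print(s["clock"],s["tool_pos"],s["force"],s["grip_width"],s["grip_force"])
a=np.hstack([cv2.resize(c["img"][150:290,300:440],None,fx=2.8,fy=2.8),cv2.resize(t["img"][110:250,150:290],None,fx=2.8,fy=2.8)])
cv2.imwrite("pics/z6.png",a[:,:,::-1])
```

```text
27.7917 [554.94094713  23.09041824 159.04386958] [ 0.19924939 -0.58852021  4.11986414] 0.2135948667581936 58.70715379714966
```

View pics/z6.png

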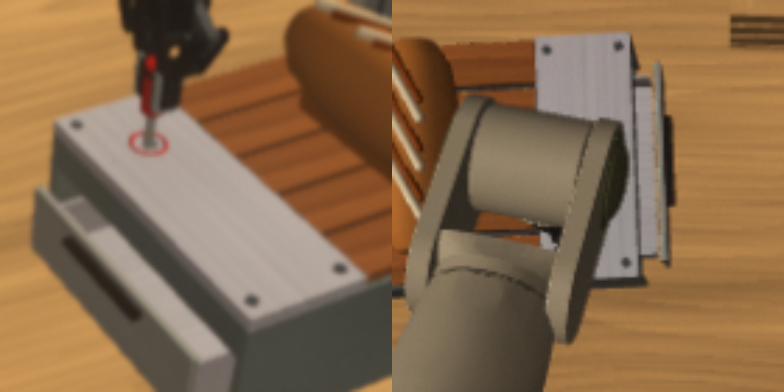

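The tray is sliding out: its steel panel stands well clear in both views, and the pin is upright in the hole. I will hold until it stops.

Run:
```python
from h import *
prev=None
for k in range(4):
    t=env.read_camera("top"); g=cv2.cvtColor(t["img"],cv2.COLOR_RGB2GRAY)
    d=None if prev is None else int((cv2.absdiff(g,prev)[110:250,205:300]>25).sum()); prev=g
    print(round(env.state()["clock"],2),d,env.state()["force"][2].round(1))
    if k<3: env.wait(.8)
print(g[150,225:262].tolist())
c=env.read_camera("top")
# crop panel outer face top edge near (662,150) -> px
print("panel top edge z76",plane(c,150+(667-392)/2.8,110+150/2.8,76),"strip edge z120",plane(c,150+(632-392)/2.8,110+150/2.8,120))
a=cv2.resize(t["img"][110:220,200:290],None,fx=5,fy=5);cv2.imwrite("pics/z7.png",a[:,:,::-1])
```

```text
27.84 None 4.5
28.69 519 4.5
29.54 253 4.6
30.39 0 4.6
[151, 148, 151, 153, 148, 147, 148, 150, 148, 148, 133, 64, 132, 152, 152, 152, 151, 152, 150, 150, 152, 151, 150, 150, 149, 145, 133, 134, 123, 98, 86, 129, 128, 129, 130, 130, 132]
panel top edge z76 [640.38747219 -54.10955927  76.        ] strip edge z120 [630.27024113 -20.53344998 120.        ]
```

View pics/z7.png

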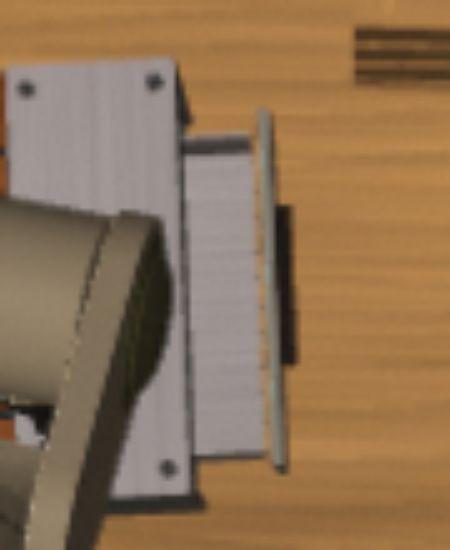

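The tray has stopped fully out (no change between the last frames; panel edge about 55 mm beyond the strip edge, including the panel's own thickness and offset). I will withdraw and return the pin to the pose it was drawn from.

Run:
```python
from h import *
R1=np.array([[0,1,0],[1,0,0],[0,0,-1.]])
def F(n=3):
    a=[]
    for _ in range(n): env.wait(.02); a.append(env.state()["force"])
    return np.mean(a,0)
env.move_l([554.9,23.1,215],v=50); env.move_l([554.9,23.1,250],v=120)
env.move_pose([442.2,-336.5,250],R1); env.move_l([442.2,-336.5,185],v=100)
b=F(6); z=185; print(env.state()["clock"],b.round(1),env.state()["tool_pos"].round(1))
while z>89.5:
    z-= 4 if 172>z>150 else (10 if z>99 else 1)
    env.move_l([442.2,-336.5,z],v=40); f=F()-b; s=env.state()
    if np.abs(f).max()>1.5 or z<98: print(round(s["clock"],1),s["tool_pos"].round(1),f.round(1))
    if f[2]>3 or np.linalg.norm(f)>8: print("contact"); break
c=env.read_camera("scene"); cv2.imwrite("pics/z8.png",cv2.resize(c["img"][140:270,110:240],None,fx=4,fy=4)[:,:,::-1])
```

```text
34.4583 [-0.7  0.1 -0.6] [ 442.5 -336.7  185.8]
39.4 [ 442.2 -336.5   97. ] [ 0.5 -0.3  0.1]
39.7 [ 442.2 -336.5   96. ] [ 0.5  0.  -0.2]
40.0 [ 442.2 -336.5   95. ] [ 1.  -0.2  0.3]
40.3 [ 442.2 -336.5   93.9] [ 0.5 -0.1 -0.5]
40.6 [ 442.3 -336.6   93.2] [ 0.7 -0.1  2.1]
40.9 [ 442.4 -336.7   93.1] [-2.1  2.8 10.7]
contact
```

View pics/z8.png

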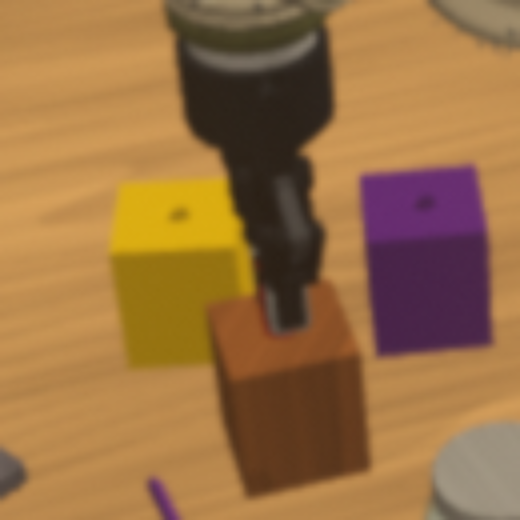

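The shoulder seated at TCP 93.2, the same height as at the pick. The purple look-alike pin is now lying down at lower left, near crop (153,490); it was already down in my earlier views. I will release, retreat, and check the pin, jar and brush.

Run:
```python
from h import *
env.move_l([442.2,-336.5,93.4],v=20)
env.ungrasp(); env.wait(.2); env.move_l([442.2,-336.5,240],v=120)
R1=np.array([[0,1,0],[1,0,0],[0,0,-1.]])
env.move_pose([420,-120,300],R1); env.wait(.2)
s=env.state(); print(s["clock"],s["tool_pos"],s["force"])
c=env.read_camera("scene");t=env.read_camera("top")
o=cv2.imread("pics/top0.png");n=t["img"][:,:,::-1]
a=np.hstack([cv2.resize(o[150:310,280:430],None,fx=2.6,fy=2.6),cv2.resize(n[150:310,280:430],None,fx=2.6,fy=2.6)])
cv2.imwrite("pics/z9.png",a)
print("red top",blobs(mask(t["img"],172,4,150,60),(328,360,215,250)),"scene",blobs(mask(c["img"],172,4,150,60),(165,195,195,230)))
```

```text
44.5417 [ 420.12112962 -120.9323561   299.41697848] [ 1.15973733 -0.80228638 -0.35923207]
red top [([338, 228, 9, 6, 41], [342.39, 230.44])] scene [([175, 204, 7, 5, 30], [178.27, 206.17]), ([177, 212, 7, 11, 60], [180.07, 216.73])]
```

View pics/z9.png

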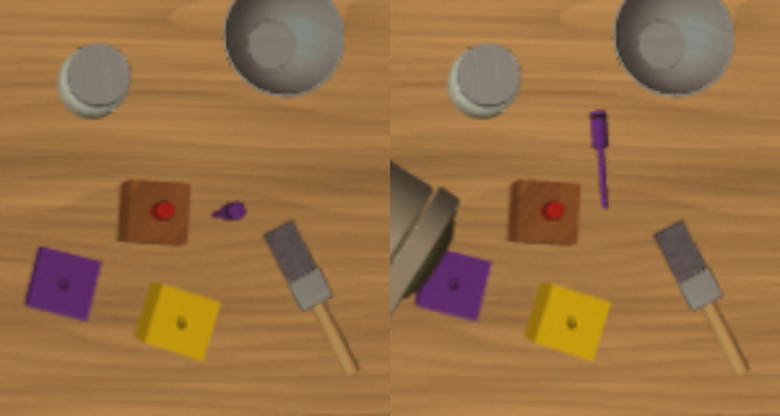

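The pin's handle is exactly where it began (scene blob unchanged at (178.3,206.2)), and the jar and brush are unmoved. Only the purple look-alike has toppled onto the table. Handing in.

```bash
python3 -c "
from rig import env
print(env.sign_off())"
```

```text
the job is handed in; nothing more can be done
None
```

The job is handed in at about 45 s with no verdict shown: the tray is fully out, the red pin is back home in its stand and released, the pressing force read about 6 N at most, and the jar and brush have not moved (the loaf was not rechecked); the purple look-alike pin fell over early on, cause unknown.

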